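# Knock the bench dog down with the mallet

## Task

The round bench dog on the planing board is in the way: pick up the rubber mallet by its handle and knock that dog fully down with the mallet's head, until its cap sits on the board. Leave the flat planing stop beside it standing up, do not push the dog with the gripper, and afterwards stand the mallet back on the bench, on its striking face as you found it.

Things in the scene. Friction and masses are not known exactly. Their poses are not given: they have to be found in the camera images.
- mallet_grip (a point): grasping point of the rubber mallet, mid-section of its wooden handle, 68 mm from the head's axis. The mallet (0.38 kg) stands on a round striking face with the handle level. Handle: flat-sided, 24 mm wide, 32 mm high, its middle 46 mm above that face, reaching from 28 to 166 mm off the head's axis. x axis: along the handle towards the head; y: across it; z: up
- mallet_head (a point): centre of the mallet's head: a black upright cylinder, 56 mm in diameter, 92 mm tall; 46 mm above the lower striking face, which is flat; same axes as mallet_grip
- round_dog_top (a point): top centre of the round bench dog: dark wooden peg, 22 mm shank with a round cap 34 mm in diameter, 8 mm thick. It stands on one of two steel plates, 116 mm apart, of a pale board (200x100 mm, 28 mm thick, fixed to the bench). Its top is at most 30 mm above the board, and 8 mm when fully down with the cap on the board. The point moves with the dog
- round_dog (a joint): how far the round dog has gone down (m): 0 highest, 0.022 fully down. A spring clip holds it at any height by friction: about 6 N moves it and it does not come back up.
- flat_stop (a joint): how far the flat planing stop has gone down (m): 0 standing, to be left there. It is a dark wooden bar, 80 mm long across the board, 16 mm thick, whose top stands 30 mm above the board, on the other steel plate. About 12 N would move it.

How it is judged:
By the outcome, as a careful person would: the job done as asked, in the order asked, and still so for the second after the job is handed in, with the robot touching nothing.
It also fails if it takes over 38 s, if anything falls off the work surface, if the arm or the gripper's body presses on something with over 40 N, if the wrist force passes 120 N, or if a joint passes its speed limit or range.

## Robot

A 6-joint arm with a two-finger parallel gripper is mounted at the origin on a cart in front of the work surface, level with it; the furniture and walls round the work are solid. World frame = base frame: x ahead of the robot, y to its left, z up, the work surface at z = 0. Lengths are in mm, angles in degrees, forces in N, time in s.
With the tool pointing down it reaches from about 350 to 850 mm from the base axis. Payload 8.1 kg.
Tool frame: the origin (TCP) lies between the finger pads; the fingertips stand ahead of it and the grasp point (between the pads) lies 2 mm behind it (nose_length is the z of the fingertips in the tool frame, in mm); z points along the fingers, y is the direction in which the jaws open and shut (so a half turn about z gives the same grasp; the last joint's range is limited). The gripper opens to 85 mm and grips with 20 to 120 N. Pads are 22 mm wide; open, the fingers measure 114 mm over their backs; the gripper's body (76 mm by 85 mm) begins 54 mm behind the grasp point. The pads swing forward as they close: fully open they stand 13 mm farther back than shut.
Start: joints at [-81.154, 7.471, 85.268, -0, 87.261, -4.893], TCP at [142.525, -582.831, 248.292] pointing down, gripper open.
Joint ranges: [-169.43, 169.43], [-51.17, 129.36], [1.28, 143.12], [-76.62, 256.62], [0, 156.53], [-152.29, 152.29]. Speed limits (degrees/s): [136.94, 136.94, 159.86, 180, 180, 180].

## Interface

Orientations are given as [roll, pitch, yaw] about the fixed x, y, z axes, in that order (R = Rz(yaw) Ry(pitch) Rx(roll)).
In Python, from bench import * gives the robot as it stands.
- The arm moves only by the tool jog_arm, never from a script. Its argument "plan" is a list of rows, each a list of 3 entries, a list of its own where there are three numbers: the turn, a rotation vector about the tool's x, y, z in degrees, then the shift along the tool's x, y, z in m, then the gripper's target within -1 to 1 (fully open at 1, half-way at 0, shut at -1). A call has 1 to 12 rows; each row is the pose to reach, as a shift and turn from the pose commanded when the call began, along the tool's axes at that moment; what a row does not reach only later rows make up. A row lasts 1/8 s, in which the tool goes at most 62.5 mm and 10.7 degrees, less where a joint would pass 70% of its speed; a pose out of reach is approached as far as the arm can. A call with a gripper value outside its range is refused whole. The fingers move at their own pace and stop on an object; "force" is the grip in N (left out, the last holds). Time passes only in rows, so rows that repeat a pose let the fingers close. It gives the time, the measured TCP pose, the force and the opening at its end, in the units of the state.
- sense(): the state, without advancing time (a new reading comes with each control period).
- snapshot(name): name is "scene" or "side" or "wrist"; returns (picture, depth): 480x640x3 uint8, blue, green, red; 480x640 float32, mm along the optical axis (not along the pixel's ray), 0 where there is no reading.
- camera_info(name): a dict with "fov_y" (degrees; the focal length in pixels is half the picture's height over the tangent of half this angle, whatever the lens; pixels are square), "cx", "cy" (the principal point, pixels), "origin" and "orientation" of the camera in the world. Camera axes: x right, y down, z forward; pixel columns grow to the right and rows downward; lengths in mm; the calibration is good to about 2 mm. A picture is of the moment at which its call begins: read the wrist's pose just before it. camera_info takes no time and is no camera call; for the wrist camera it gives the pose at the moment of the call.
- hand_in(): hands the job in, once; it reports no verdict.
The state is a dict: "time": time; "joint_pos": joint angles; "qd": joint speeds; "joint_efforts": joint torques, N m; "tool_pos": TCP position; "tcp_rot": TCP orientation; "ft_force": force on the tool from outside, world axes, zero at the start; "wrist_torque": the same for the moment, N m; "finger_gap": finger opening in mm.
Only numpy, scipy, OpenCV 4.12 (cv2) and the standard library are available. Lean on these libraries where they do the work, as an engineer would, in place of code of your own. Each camera call takes 0.05 s, during which the arm holds its last target.

## Working session

There is one attempt and no reset: what is moved stays moved. The work goes in short steps, Python scripts to look and compute and a tool call to move; the robot and the scene stay as the last step left them, time stands still between calls to the robot, and variables do not carry over. Pictures are saved under pics/ and viewed, and the job is handed in when it is done.

Besides the shell and the picture viewer there is one more tool, called after ">>>" by a JSON object that holds its "name" and its "arguments", one argument or row to a line. jog_arm: Moves the arm, as the interface text tells. Its arguments: {"type":"object","properties":{"plan":{"type":"array","items":{"type":"array"}},"force":{"type":"number"}},"required":["plan"]}

```bash
mkdir -p pics; ls; python3 - <<'E'
from bench import *
import cv2
print(sense())
for n in ("scene","side"):
    p,d=snapshot(n); cv2.imwrite(f"pics/{n}0.png",p); import numpy as np; np.save(f"pics/{n}0.npy",d)
    print(n,camera_info(n))
print(camera_info("wrist"))
E
```

```text
pics
{'time': 0.0, 'joint_pos': array([-8.11551281e+01,  7.51532509e+00,  8.53302339e+01,  6.77023168e-05,
        8.72596623e+01, -4.89464301e+00]), 'qd': array([ 0.0231628 , -0.06349534,  0.0062219 , -0.03408735,  0.07581653,
        0.09909367]), 'joint_efforts': array([ 1.70749594e-03, -5.69399071e+01, -5.00545979e+01, -7.93343725e-05,
        1.50383130e-02,  1.71107109e-05]), 'tool_pos': array([ 142.43161501, -582.32050737,  247.23297261]), 'tcp_rot': array([-1.79895168e+02, -9.04524765e-03,  1.37395033e+01]), 'ft_force': array([-0.14843087, -0.31845212,  0.00371743]), 'wrist_torque': array([ 0.01917883,  0.01603494, -0.04664289]), 'finger_gap': 85.48212406419833}
scene {'fov_y': 48.69909080952462, 'cx': 312.5622066095812, 'cy': 235.33912159560256, 'origin': array([ 49.54846023, 702.02985216, 550.79157922]), 'orientation': array([-122.98911343,   -0.62679663, -134.24993788])}
side {'fov_y': 46.77620282214414, 'cx': 318.61369405074487, 'cy': 242.89693329538247, 'origin': array([ 275.6893357 , -401.56077933,  626.77603571]), 'orientation': array([-128.85671868,    0.69316687,  -24.45770044])}
{'fov_y': 65.73039282116675, 'cx': 322.8908388308755, 'cy': 234.47588764983027, 'origin': array([ 223.00382162, -563.21845204,  372.66323059]), 'orientation': array([ 1.61162326e+02,  1.18251594e-01, -7.62544130e+01])}
```

View pics/scene0.png

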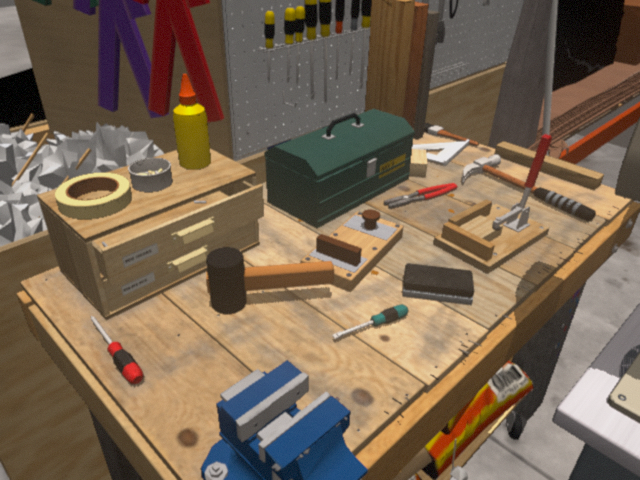

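View pics/side0.png

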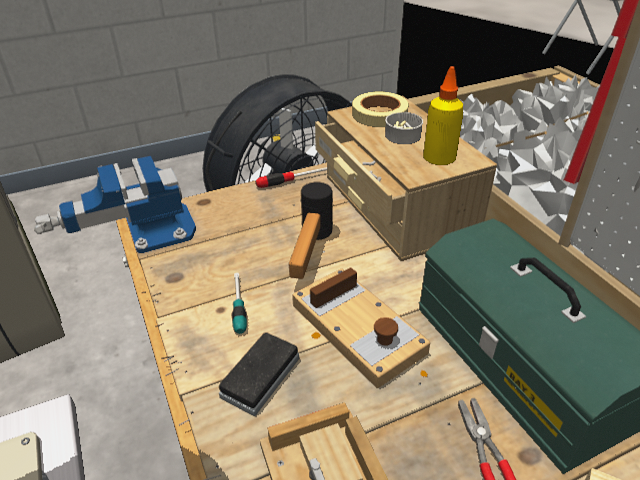

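Scene view: the mallet's head is at about (227,280) with the handle ending near (333,272), the stop at (338,248) and the round dog at (371,215). Side view: head at (317,210), handle end at (298,270), stop at (333,287), dog at (385,328).

```bash
cat > h.py <<'E'
import numpy as np, cv2
from scipy.spatial.transform import Rotation as R
def cam(ci):
    f=240/np.tan(np.radians(ci['fov_y']/2)); return f,R.from_euler('xyz',ci['orientation'],degrees=True).as_matrix(),np.array(ci['origin'])
def cloud(d,ci):
    f,M,o=cam(ci); v,u=np.mgrid[0:480,0:640]
    P=np.stack([(u-ci['cx'])/f*d,(v-ci['cy'])/f*d,d],-1)@M.T+o
    P[d==0]=np.nan; return P
def proj(X,ci):
    f,M,o=cam(ci); c=(np.asarray(X)-o)@M; return np.array([ci['cx']+f*c[...,0]/c[...,2],ci['cy']+f*c[...,1]/c[...,2]]).T
E
python3 - <<'E'
from bench import *
from h import *
for n,pts in (("scene",dict(headtop=(225,256),handle_a=(262,270),handle_b=(320,268),hend=(330,267),stop=(340,238),dog=(371,212),board=(385,240),benchfront=(300,330))),("side",dict(headtop=(317,190),ha=(312,225),hb=(303,255),stop=(333,280),dog=(386,323),board=(340,320),plate=(400,345),bench=(260,320)))):
    d=np.load(f"pics/{n}0.npy");P=cloud(d,camera_info(n))
    for k,(u,v) in pts.items(): print(n,k,np.nanmedian(P[v-1:v+2,u-1:u+2].reshape(-1,3),0).round(1))
    p=cv2.imread(f"pics/{n}0.png")
    x0,y0,x1,y1=(190,180,420,330) if n=="scene" else (270,170,450,400)
    c=cv2.resize(p[y0:y1,x0:x1],None,fx=3 if n=='scene' else 2.6,fy=3 if n=='scene' else 2.6,interpolation=cv2.INTER_CUBIC);cv2.imwrite(f"pics/{n}0c.png",c)
    # mallet: head top points and handle top points
    A=P.reshape(-1,3)
    g=(A[:,0]>200)&(A[:,0]<700)&(A[:,1]>-200)&(A[:,1]<300)
    np.save(f"pics/{n}P.npy",P)
E
```

```text
scene headtop [599.8 341.1  92.9]
scene handle_a [566.8 298.5  63.1]
scene handle_b [510.6 229.4  62.2]
scene hend [501.2 216.7  63. ]
scene stop [583.1 106.5  28.2]
scene dog [572.5  35.7  58.1]
scene board [521.8  52.5  28.7]
scene benchfront [479.3 301.2   0.6]
side headtop [601.7 337.5  94.2]
side ha [568.6 285.5  63.7]
side hb [524.3 220.9  63. ]
side stop [544.  153.4  58.4]
side dog [572.   42.8  59.3]
side board [530.1  99.5  29.6]
side plate [584.8  21.3  30.1]
side bench [430.7 174.1   2.5]
```

View pics/scene0c.png

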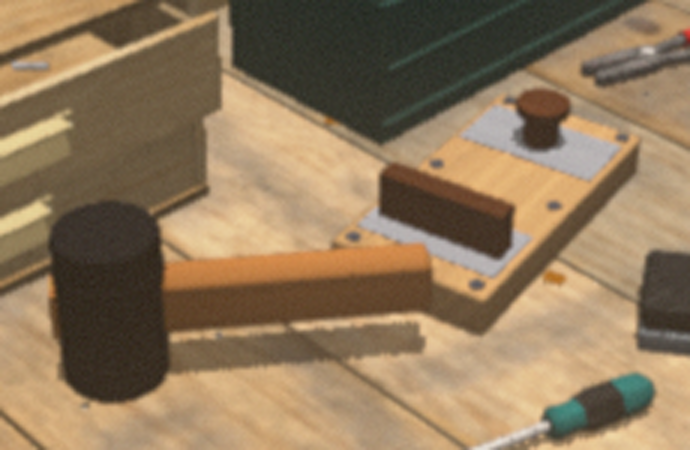

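View pics/side0c.png

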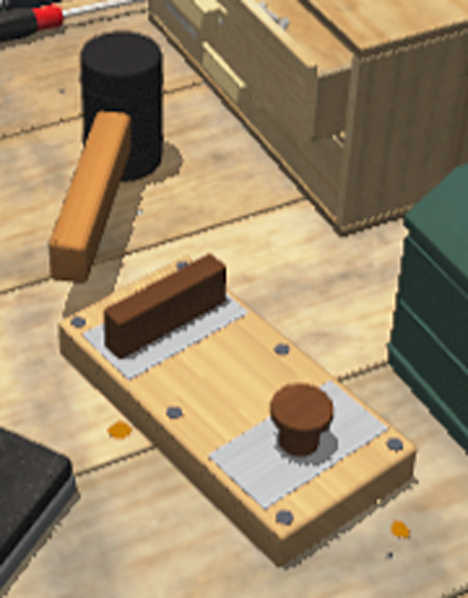

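```bash
python3 - <<'E'
from bench import *
from h import *
for n in ("scene","side"):
    P=np.load(f"pics/{n}P.npy").reshape(-1,3); img=cv2.imread(f"pics/{n}0.png").reshape(-1,3)
    def sel(c,r,z0,z1): return P[(np.hypot(P[:,0]-c[0],P[:,1]-c[1])<r)&(P[:,2]>z0)&(P[:,2]<z1)]
    for nm,c,r,z0,z1 in (("head",(600,338),50,86,100),("handle",(535,245),75,59,67),("dog",(572,39),35,54,64),("stop",(575,140),60,54,64),("board",(570,80),110,25,33)):
        q=sel(c,r,z0,z1); 
        if nm=="handle": q=q[np.hypot(q[:,0]-600,q[:,1]-338)>38]
        (cx,cy),(w,h),a=cv2.minAreaRect(q[:,:2].astype(np.float32)); (ex,ey),er=cv2.minEnclosingCircle(q[:,:2].astype(np.float32))
        m=q.mean(0); e,v=np.linalg.eigh(np.cov(q[:,:2].T))
        print(n,nm,len(q),"mean",m.round(1),"rect",np.round([cx,cy,w,h,a],1),"circ",np.round([ex,ey,er],1),"dir",np.degrees(np.arctan2(v[1,1],v[0,1])).round(1))
E
```

```text
scene head 730 mean [596.6 344.9  92.2] rect [599.3 342.7  54.3  55.2  45.8] circ [600.4 343.2  28.8] dir 143.3
scene handle 794 mean [538.4 260.2  62.3] rect [539.8 258.2 122.1  27.3  53.4] circ [538.9 258.8  61.2] dir 54.1
scene dog 159 mean [567.4  42.4  57.7] rect [568.7  41.2  31.1  33.2  40.9] circ [568.7  40.7  17. ] dir 130.4
scene stop 280 mean [548.1 156.3  58.1] rect [547.9 154.9  70.2  18.8  13.6] circ [548.  154.7  35.7] dir -166.8
scene board 2361 mean [557.   86.7  29.1] rect [590.2  98.4 169.  189.6  13.6] circ [576.9  88.9 109. ] dir 112.2
side head 528 mean [599.2 335.7  93. ] rect [601.  339.6  54.3  54.3  60.6] circ [601.4 339.6  28.6] dir 72.0
side handle 726 mean [538.4 251.9  63.4] rect [540.3 256.1 124.8  24.4  54.2] circ [541.8 255.2  62.6] dir 54.2
side dog 396 mean [568.7  37.4  58.6] rect [569.6  38.6  33.4  32.7  37.4] circ [569.8  39.1  17.9] dir 56.9
side stop 416 mean [548.7 151.3  58.9] rect [548.9 152.7  72.3  18.7  12.5] circ [548.9 152.7  37. ] dir -166.5
side board 5396 mean [559.3  69.4  29.6] rect [581.3  96.2 150.4 192.4  13. ] circ [575.9  87.2 109.2] dir 109.4
```

```bash
python3 - <<'E'
from bench import *
import bench
from h import *
print([k for k in dir(bench) if not k.startswith('__')], getattr(bench,'nose_length',None))
P=np.concatenate([np.load(f"pics/{n}P.npy").reshape(-1,3) for n in("scene","side")])
P=P[np.isfinite(P).all(1)]
print("cols x",list(range(200,760,40)))
for y in range(480,-520,-40):
    r=[]
    for x in range(200,760,40):
        m=(P[:,0]>=x)&(P[:,0]<x+40)&(P[:,1]>=y)&(P[:,1]<y+40)
        r.append(int(np.percentile(P[m,2],99.5)) if m.sum()>5 else -999)
    print(y,*["%5d"%a if a>-999 else "    ." for a in r])
E
```

```text
['PlanningError', 'camera_info', 'hand_in', 'nose_length', 'sense', 'snapshot'] 17.0
cols x [200, 240, 280, 320, 360, 400, 440, 480, 520, 560, 600, 640, 680, 720]
480    95   129   129   130   106    12     3     4    20    25    23   141   152   176
440    95   129   129   130   107    13     4     4     4     4     4   142   153   177
400     .   129   129   129   102     4     4     4     4     4     4   142   153   177
360     .   -15     3     4     4     4     4     4     4    94    94   142   153   183
320     .   -15     3     4     4     4     4     4     4    95    96   142   153   184
280     .     0     3     4     4    13     4     4    64    93    95   142   153   153
240     .   -15     3     4     4    16     4    62    65    64     4   142   153   153
200     .   -15     3     3    16    21     4    65    65    29     4   142   153   153
160     .     1     3     3    23    23     4    31    59    60     4     4   149   149
120     .     1     3     3    19    30     4    60    61    60     3     4     4     3
80     .   -15     3    27    33    33    32    31    31 
[... 568 characters left out ...]
   -9     2    19   176    62    49     3     3    14    14   130   143   143
-240     .     1     3    20   194    20    20     2     3    14    12   129   143   142
-280     .   -18     2     2     2     2     3     2     3    19     2    38    39     3
-320     .   -17     6    13     2     3     3     3     2    25     3    37    39     .
-360  -794   -18    27    28    29    28    22    23    21    28     3    16    12    11
-400  -791   -18     2     1     1     .     1    23    23    31     2    16    12    12
-440  -793   -19     1     2     2     3     2     2     3    29     2    16    12    11
-480  -792   -18     1    30    31    31    31    30    31    32    31    16    16     7
```

```bash
python3 - <<'E'
from h import *
P=np.load("pics/sceneP.npy")
for u,v in ((540,165),(545,145),(549,110),(552,70),(554,30),(555,10)):
    print(u,v,[P[v,x].round(0).tolist() for x in range(u-4,u+6,3)])
E
```

```text
540 165 [[389.0, -196.0, 142.0], [384.0, -198.0, 142.0], [483.0, -483.0, 16.0], [474.0, -476.0, 21.0]]
545 145 [[391.0, -202.0, 178.0], [388.0, -206.0, 178.0], [383.0, -207.0, 179.0], [937.0, -1753.0, -449.0]]
549 110 [[795.0, -1221.0, -111.0], [788.0, -1229.0, -111.0], [1009.0, -1845.0, -319.0], [998.0, -1854.0, -318.0]]
552 70 [[815.0, -1208.0, 32.0], [809.0, -1218.0, 32.0], [1076.0, -1931.0, -158.0], [1070.0, -1949.0, -160.0]]
554 30 [[840.0, -1203.0, 163.0], [832.0, -1209.0, 163.0], [1108.0, -1916.0, 22.0], [1093.0, -1912.0, 25.0]]
555 10 [[849.0, -1195.0, 226.0], [844.0, -1205.0, 226.0], [1125.0, -1914.0, 107.0], [1119.0, -1931.0, 106.0]]
```

```bash
cat >> h.py <<'E'
def mv(tool_pos,yaw,targets):
    """targets: x,y,z,yaw world -> turnz deg, shift m in tool axes (tool down)"""
    c,s=np.cos(np.radians(yaw)),np.sin(np.radians(yaw))
    for x,y,z,w in targets:
        D=np.array([x,y,z])-tool_pos
        print((x,y,z,w),"turn z",round(-(w-yaw),1),"shift",[round(v/1000,4) for v in (D[0]*c+D[1]*s, D[0]*s-D[1]*c, -D[2])])
E
python3 - <<'E'
from h import *
P=np.load("pics/sceneP.npy").reshape(-1,3)
m=(P[:,2]>90)&(P[:,1]>250)&(P[:,1]<430)&(P[:,0]>500)
Q=P[m]; 
for y in range(250,430,20):
    q=Q[(Q[:,1]>y)&(Q[:,1]<y+20)&((Q[:,0]>632)|(Q[:,2]>100))]; print(y,np.sort(q[:,0])[:5].round(), q[:,2].max().round())
mv(np.array([142.5,-582.8,248.3]),13.74,[(500,-250,255,34),(561,286,150,54.1),(561,286,44,54.1)])
E
```

```text
250 [663. 663. 663. 664. 664.] 356.0
270 [663. 663. 663. 663. 664.] 357.0
290 [663. 663. 663. 664. 664.] 349.0
310 [649. 650. 651. 651. 651.] 184.0
330 [650. 650. 650. 650. 650.] 184.0
350 [648. 650. 650. 650. 650.] 184.0
370 [650. 650. 650. 651. 651.] 185.0
390 [663. 664. 664. 664. 664.] 178.0
410 [663. 663. 663. 663. 663.] 177.0
(500, -250, 255, 34) turn z -20.3 shift [np.float64(0.4263), np.float64(-0.2384), np.float64(-0.0067)]
(561, 286, 150, 54.1) turn z -40.4 shift [np.float64(0.6129), np.float64(-0.7445), np.float64(0.0983)]
(561, 286, 44, 54.1) turn z -40.4 shift [np.float64(0.6129), np.float64(-0.7445), np.float64(0.2043)]
```

>>> {"name": "jog_arm", "arguments": {
  "plan": [
    [[0,0,-20.3],[0.4263,-0.2384,0],1],
    [[0,0,-20.3],[0.4263,-0.2384,0],1],
    [[0,0,-20.3],[0.4263,-0.2384,0],1],
    [[0,0,-20.3],[0.4263,-0.2384,0],1],
    [[0,0,-20.3],[0.4263,-0.2384,0],1],
    [[0,0,-20.3],[0.4263,-0.2384,0],1],
    [[0,0,-20.3],[0.4263,-0.2384,0],1],
    [[0,0,-40.4],[0.6129,-0.7445,0],1],
    [[0,0,-40.4],[0.6129,-0.7445,0],1],
    [[0,0,-40.4],[0.6129,-0.7445,0],1],
    [[0,0,-40.4],[0.6129,-0.7445,0],1],
    [[0,0,-40.4],[0.6129,-0.7445,0],1]
  ],
  "force": 120
}}

```text
time: 1.6
tool_pos: [515.6, 25.3, 248.0]
tcp_rot: [-180.0, 0.0, 54.1]
ft_force: [0.3, 0.1, -0.3]
finger_gap: 85.4
```

>>> {"name": "jog_arm", "arguments": {
  "plan": [
    [[0,0,0],[0.238,-0.116,0.03],1],
    [[0,0,0],[0.238,-0.116,0.06],1],
    [[0,0,0],[0.238,-0.116,0.098],1],
    [[0,0,0],[0.238,-0.116,0.098],1],
    [[0,0,0],[0.238,-0.116,0.098],1],
    [[0,0,0],[0.238,-0.116,0.098],1],
    [[0,0,0],[0.238,-0.116,0.098],1]
  ]
}}

```text
time: 2.48
tool_pos: [561.2, 283.5, 150.4]
tcp_rot: [180.0, 0.0, 54.1]
ft_force: [-0.3, -0.6, 0.5]
finger_gap: 85.7
```

```bash
python3 - <<'E'
from bench import *
from h import *
s=sense(); print(s['time'],s['tool_pos'],s['tcp_rot'])
ci=camera_info("wrist"); p,d=snapshot("wrist"); cv2.imwrite("pics/w1.png",p); P=cloud(d,ci)
Q=P.reshape(-1,3)
q=Q[(Q[:,2]>57)&(Q[:,2]<67)&(np.hypot(Q[:,0]-600,Q[:,1]-341)>36)&(np.hypot(Q[:,0]-600,Q[:,1]-341)<180)&(Q[:,1]>190)]
print(len(q),cv2.minAreaRect(q[:,:2].astype(np.float32)))
q=Q[(Q[:,2]>87)&(Q[:,2]<99)&(np.hypot(Q[:,0]-600,Q[:,1]-341)<50)]
print(len(q),cv2.minEnclosingCircle(q[:,:2].astype(np.float32)))
E
```

```text
2.475 [561.17825912 283.508222   150.35148227] [1.79993772e+02 3.60558978e-02 5.41475760e+01]
6586 ((541.98779296875, 259.8688659667969), (130.9545440673828, 23.96574592590332), 54.188934326171875)
10335 ((600.1222534179688, 340.5462951660156), 27.945100784301758)
```

View pics/w1.png

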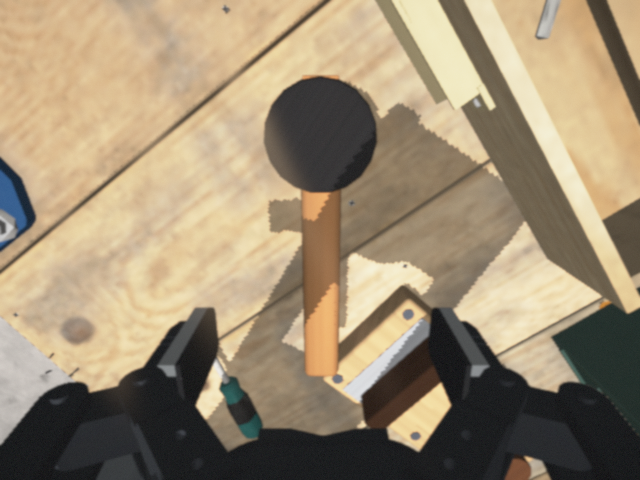

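Wrist view: head circle at (320,135), handle running straight down to (321,375), centred between the open fingers; it agrees with the other cameras (head 600,340.5; yaw 54.1°). Going down to grasp.

>>> {"name": "jog_arm", "arguments": {
  "plan": [
    [[0,0,0],[0.001,-0.002,0.045],1],
    [[0,0,0],[0.001,-0.002,0.08],1],
    [[0,0,0],[0.001,-0.002,0.1],1],
    [[0,0,0],[0.001,-0.002,0.106],1],
    [[0,0,0],[0.001,-0.002,0.106],1],
    [[0,0,0],[0.001,-0.002,0.106],0],
    [[0,0,0],[0.001,-0.002,0.106],-0.3],
    [[0,0,0],[0.001,-0.002,0.106],-0.6],
    [[0,0,0],[0.001,-0.002,0.106],-1],
    [[0,0,0],[0.001,-0.002,0.106],-1],
    [[0,0,0],[0.001,-0.002,0.106],-1],
    [[0,0,0],[0.001,-0.002,0.106],-1]
  ],
  "force": 110
}}

```text
time: 4.03
tool_pos: [560.5, 286.2, 44.9]
tcp_rot: [180.0, -0.0, 54.1]
ft_force: [-1.6, -1.8, 5.4]
finger_gap: 22.4
```

>>> {"name": "jog_arm", "arguments": {
  "plan": [
    [[0,0,0],[0,0,-0.01],-1],
    [[0,0,0],[0,0,-0.03],-1],
    [[0,0,0],[0,0,-0.065],-1],
    [[0,0,0],[0,0,-0.1],-1],
    [[0,0,0],[0,0,-0.1],-1]
  ]
}}

```text
time: 4.65
tool_pos: [562.8, 287.2, 149.5]
tcp_rot: [179.8, -0.4, 54.1]
ft_force: [0.5, -0.8, -3.8]
finger_gap: 22.7
```

```bash
cat > chk.py <<'E'
import sys
from bench import *
from h import *
def look(tag,cams=("side",)):
    s=sense(); print(s['time'],s['tool_pos'].round(1),s['tcp_rot'].round(2),s['ft_force'].round(1),s['wrist_torque'].round(2),s['finger_gap'].round(1))
    for n in cams:
        ci=camera_info(n); p,d=snapshot(n); cv2.imwrite(f"pics/{n}{tag}.png",p); np.save(f"pics/{n}{tag}P.npy",cloud(d,ci))
E
python3 - <<'E'
from chk import *
look("2",("wrist","side"))
P=np.load("pics/wrist2P.npy")
for u,v in ((320,85),(320,180),(275,135),(365,135),(320,135),(320,215),(320,330),(320,360)): print(u,v,P[v,u].round(1))
E
```

```text
Traceback (most recent call last):
  File "chk.py", line 5, in look
    s=sense(); print(s['time'],s['tool_pos'].round(1),s['tcp_rot'].round(2),s['ft_force'].round(1),s['wrist_torque'].round(2),s['finger_gap'].round(1))
                                                                                                                              ^^^^^^^^^^^^^^^^^^^^^
AttributeError: 'float' object has no attribute 'round'
```

```bash
sed -i "s/s\['finger_gap'\].round(1)/s['finger_gap']/" chk.py
python3 - <<'E'
from chk import *
look("2",("wrist","side"))
P=np.load("pics/wrist2P.npy")
for u,v in ((320,85),(320,180),(275,135),(365,135),(320,135),(320,215),(320,330),(320,360)): print(u,v,P[v,u].round(1))
E
```

```text
4.65 [562.8 287.2 149.5] [179.75  -0.4   54.15] [ 0.5 -0.8 -3.8] [-0.15  0.09 -0.03] 22.673828260074085
320 85 [612.8 358.  195.8]
320 180 [601.8 342.9 197.5]
275 135 [599.6 355.7 195.9]
365 135 [614.7 344.7 195.5]
320 135 [607.2 350.3 196.7]
320 215 [597.2 336.5 196.5]
320 330 [568.3 297.  166. ]
320 360 [561.1 287.  165.8]
```

View pics/wrist2.png

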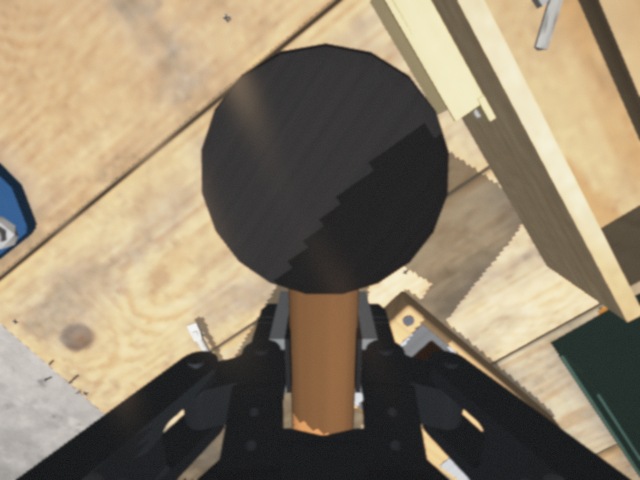

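View pics/side2.png

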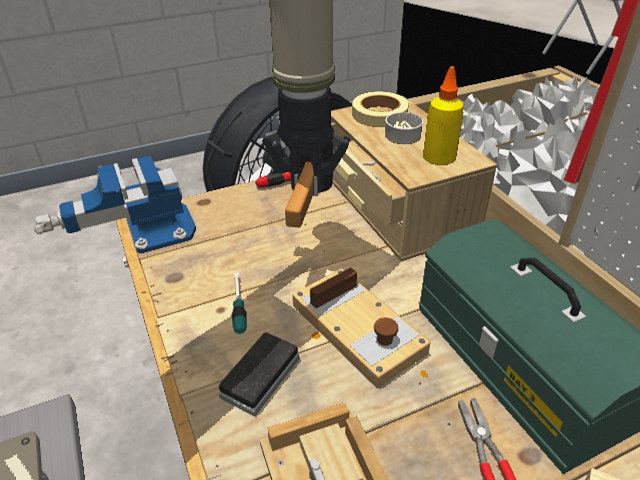

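Wrist view: the head circle centred at about (325,170), level (top 195.5–197.5 mm), handle firm between pads. Side view: the mallet is clear of the bench; dog (385,328) and stop untouched. Moving over the dog.

>>> {"name": "jog_arm", "arguments": {
  "plan": [
    [[0,0,0],[-0.02,0.011,0],-1],
    [[0,0,0],[-0.06,0.034,0],-1],
    [[0,0,0],[-0.11,0.063,0],-1],
    [[0,0,0],[-0.16,0.091,0],-1],
    [[0,0,0],[-0.21,0.119,0],-1],
    [[0,0,0],[-0.245,0.139,0],-1],
    [[0,0,0],[-0.264,0.15,0],-1],
    [[0,0,0],[-0.264,0.15,0],-1],
    [[0,0,0],[-0.264,0.15,0],-1],
    [[0,0,0],[-0.264,0.15,0],-1]
  ]
}}

```text
time: 6.0
tool_pos: [526.8, -14.7, 143.7]
tcp_rot: [-179.9, 0.0, 54.2]
ft_force: [0.3, -0.0, -3.0]
finger_gap: 22.7
```

```bash
python3 - <<'E'
from chk import *
look("3",("wrist","side","scene"))
s=sense(); t=s['tool_pos']
for n in("wrist","scene","side"):
    Q=np.load(f"pics/{n}3P.npy").reshape(-1,3)
    for z0 in(54,186):
        q=Q[(np.hypot(Q[:,0]-569.5,Q[:,1]-39.8)<33)&(Q[:,2]>z0)&(Q[:,2]<z0+(10 if z0<99 else 18))]
        if len(q)>10: print(n,z0,len(q),q[:,2].mean(),cv2.minEnclosingCircle(q[:,:2].astype(np.float32)))
c=cv2.imread("pics/side3.png")[120:420,260:480]; cv2.imwrite("pics/side3c.png",cv2.resize(c,None,fx=2,fy=2))
E
```

```text
6.0 [526.8 -14.7 143.7] [-1.7994e+02  2.0000e-02  5.4210e+01] [ 0.3 -0.  -3. ] [-0.21  0.08 -0.01] 22.744484716822523
wrist 186 48694 190.06665921127112 ((566.3782348632812, 39.799617767333984), 27.721725463867188)
scene 54 160 57.729285528949745 ((569.2120971679688, 41.5001220703125), 18.519664764404297)
scene 186 411 190.8579341494731 ((565.6829223632812, 43.3345947265625), 28.330320358276367)
side 54 13 56.44549319872129 ((574.149658203125, 24.705997467041016), 7.201888084411621)
```

View pics/side3c.png

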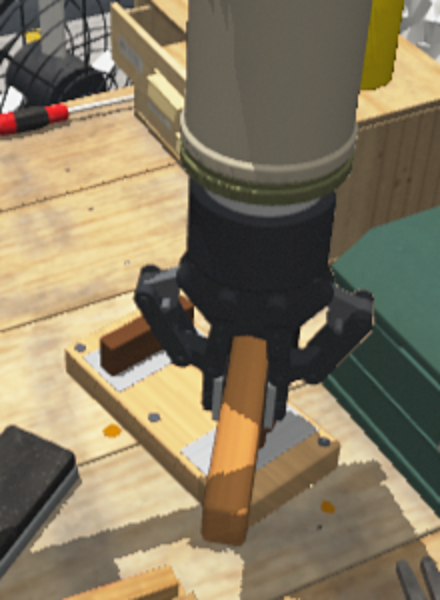

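View pics/scene3.png

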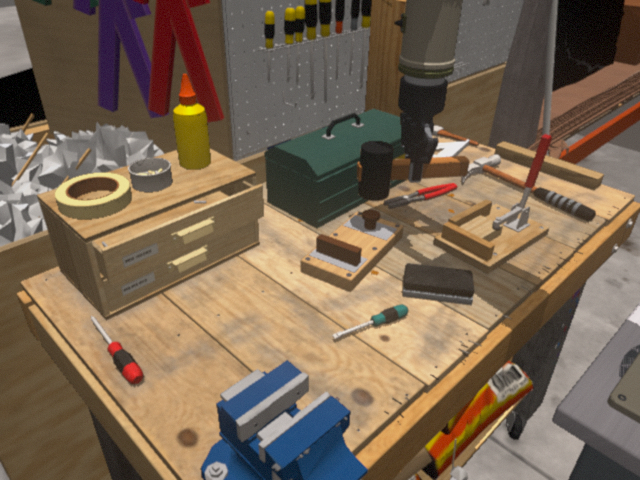

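Scene view: head (376,170) hovers above the dog (371,217). Head centre (566.4,39.8) vs dog (569.3,40): correct 3 mm in x and press down in steps.

>>> {"name": "jog_arm", "arguments": {
  "plan": [
    [[0,0,0],[0.0018,0.0024,0.015],-1],
    [[0,0,0],[0.0018,0.0024,0.03],-1],
    [[0,0,0],[0.0018,0.0024,0.038],-1],
    [[0,0,0],[0.0018,0.0024,0.042],-1],
    [[0,0,0],[0.0018,0.0024,0.046],-1],
    [[0,0,0],[0.0018,0.0024,0.05],-1],
    [[0,0,0],[0.0018,0.0024,0.053],-1],
    [[0,0,0],[0.0018,0.0024,0.056],-1],
    [[0,0,0],[0.0018,0.0024,0.058],-1],
    [[0,0,0],[0.0018,0.0024,0.058],-1]
  ]
}}

```text
time: 7.4
tool_pos: [530.3, -15.7, 86.2]
tcp_rot: [180.0, -0.0, 54.1]
ft_force: [0.8, 0.1, -1.0]
finger_gap: 22.6
```

```bash
python3 - <<'E'
from chk import *
look("4",("wrist","scene"))
Q=np.load(f"pics/wrist4P.npy").reshape(-1,3)
q=Q[(np.hypot(Q[:,0]-569.5,Q[:,1]-39.8)<33)&(Q[:,2]>115)&(Q[:,2]<150)]
A=np.c_[q[:,:2]-[569.5,39.8],np.ones(len(q))]; print(np.linalg.lstsq(A,q[:,2],rcond=None)[0])
c=cv2.imread("pics/scene4.png")[130:300,280:480]; cv2.imwrite("pics/scene4c.png",cv2.resize(c,None,fx=3.5,fy=3.5))
E
```

```text
7.4 [530.3 -15.7  86.2] [ 1.7998e+02 -2.0000e-02  5.4130e+01] [ 0.8  0.1 -1. ] [ 0.08 -0.01 -0.03] 22.58885086671497
[-1.54646645e-03 -3.76159666e-03  1.32766053e+02]
```

View pics/scene4c.png

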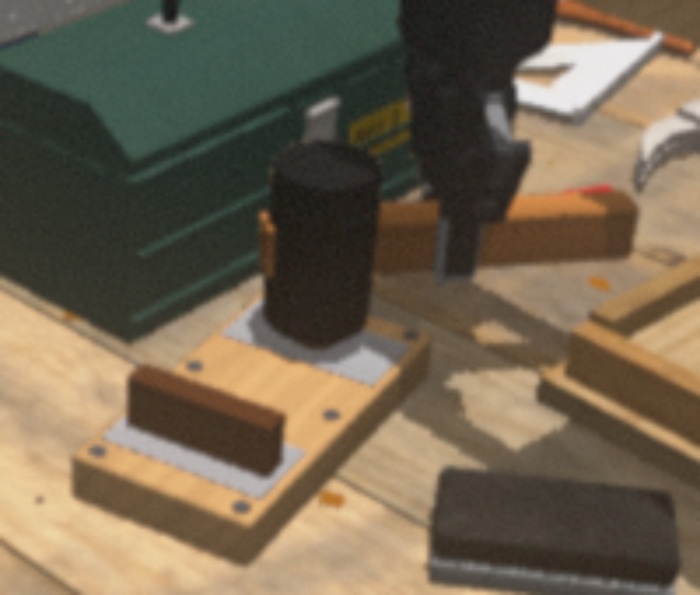

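The head sits level just above the plate (head bottom about 41 mm), stop standing. About 5 mm to go, then a little overtravel.

>>> {"name": "jog_arm", "arguments": {
  "plan": [
    [[0,0,0],[0,0,0.002],-1],
    [[0,0,0],[0,0,0.004],-1],
    [[0,0,0],[0,0,0.005],-1],
    [[0,0,0],[0,0,0.006],-1],
    [[0,0,0],[0,0,0.006],-1]
  ]
}}

```text
time: 8.12
tool_pos: [530.3, -15.8, 80.8]
tcp_rot: [180.0, -0.0, 54.1]
ft_force: [-2.2, -0.3, 5.2]
finger_gap: 22.9
```

>>> {"name": "jog_arm", "arguments": {
  "plan": [
    [[0,0,0],[0,0,0.001],-1],
    [[0,0,0],[0,0,0.002],-1],
    [[0,0,0],[0,0,0.002],-1]
  ]
}}

```text
time: 8.5
tool_pos: [530.5, -16.2, 80.4]
tcp_rot: [179.9, 0.0, 54.2]
ft_force: [-11.0, -2.9, 19.3]
finger_gap: 22.5
```

```bash
python3 - <<'E'
from chk import *
look("5",("wrist",))
Q=np.load(f"pics/wrist5P.npy").reshape(-1,3)
q=Q[(np.hypot(Q[:,0]-569.5,Q[:,1]-39.8)<33)&(Q[:,2]>110)&(Q[:,2]<150)]
A=np.c_[q[:,:2]-[569.5,39.8],np.ones(len(q))]; print(np.linalg.lstsq(A,q[:,2],rcond=None)[0])
E
```

```text
8.5 [530.5 -16.2  80.4] [1.7995e+02 1.0000e-02 5.4150e+01] [-11.   -2.9  19.3] [0.36 1.55 0.34] 22.520785577241224
[2.06538479e-03 3.26073955e-03 1.27512646e+02]
```

Force rose to 19 N with no more travel, and the head bottom is at 35.5 mm: bottomed out. Lifting straight up and checking the dog.

>>> {"name": "jog_arm", "arguments": {
  "plan": [
    [[0,0,0],[0,0,-0.003],-1],
    [[0,0,0],[0,0,-0.015],-1],
    [[0,0,0],[0,0,-0.04],-1],
    [[0,0,0],[0,0,-0.065],-1],
    [[0,0,0],[0,0,-0.072],-1],
    [[0,0,0],[0,0,-0.072],-1]
  ]
}}

```text
time: 9.3
tool_pos: [530.1, -15.7, 150.2]
tcp_rot: [180.0, -0.0, 54.1]
ft_force: [0.7, 0.6, -4.0]
finger_gap: 22.5
```

```bash
python3 - <<'E'
from chk import *
look("6",("wrist","scene"))
Q=np.load(f"pics/scene6P.npy").reshape(-1,3)
img=cv2.imread("pics/scene6.png").reshape(-1,3)
m=(np.hypot(Q[:,0]-569.5,Q[:,1]-39.8)<15)&(Q[:,2]<90); print("dog",m.sum(),np.percentile(Q[m,2],[5,50,95]))
m=(np.hypot(Q[:,0]-548.5,Q[:,1]-153.5)<25)&(Q[:,2]<90)&(Q[:,2]>50); print("stop",m.sum(),np.percentile(Q[m,2],[5,50,95]))
t=sense()['tool_pos']; W=np.load("pics/wrist6P.npy").reshape(-1,3); c=t[:2]+[39.9,55.1]
q=W[(np.hypot(*(W[:,:2]-c).T)<40)&(W[:,2]>t[2]+35)&(W[:,2]<t[2]+60)]
q=q[(np.hypot(*(q[:,:2]-c).T)<33)]
A=np.c_[q[:,:2]-c,np.ones(len(q))]; print(np.linalg.lstsq(A,q[:,2],rcond=None)[0],cv2.minEnclosingCircle(q[:,:2].astype(np.float32)),c)
c=cv2.imread("pics/scene6.png")[130:300,280:480]; cv2.imwrite("pics/scene6c.png",cv2.resize(c,None,fx=3.5,fy=3.5))
mv(t,54.15,[(560.5,286.2,t[2],54.15)])
E
```

```text
9.3 [530.1 -15.7 150.2] [ 1.7998e+02 -1.0000e-02  5.4140e+01] [ 0.7  0.6 -4. ] [-0.15  0.11  0.04] 22.48638893625993
dog 110 [35.09783086 36.68489909 37.96941625]
stop 249 [51.20984047 58.05983331 59.96107504]
[-2.54854845e-03 -6.04209150e-03  1.96660359e+02] ((569.989501953125, 38.72164535522461), 28.022573471069336) [569.19140888  39.47591255]
(560.5, 286.2, np.float64(148.98310893996603), 54.15) turn z -0.0 shift [np.float64(0.2629), np.float64(-0.1515), np.float64(-0.0)]
```

View pics/scene6c.png

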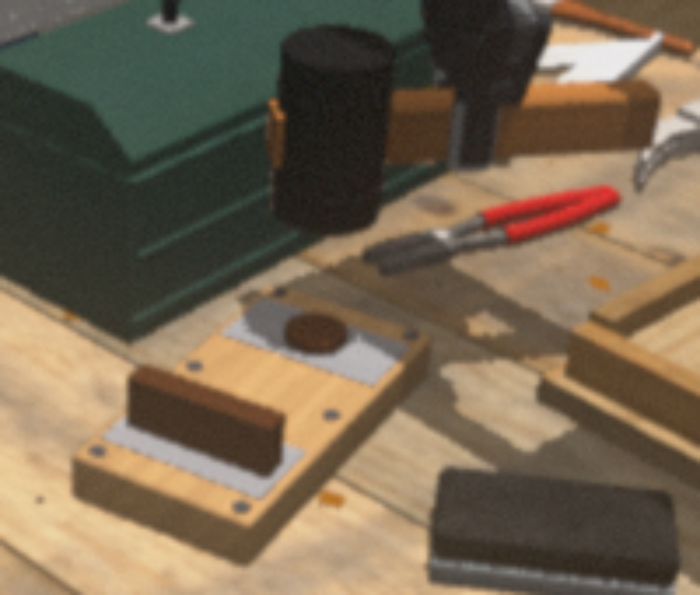

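The dog's cap (315,333 in the crop) now sits on its plate (top 36.7 mm measured, 36 expected), the stop still stands (58 mm). Head still level in the grip. Carrying the mallet back.

>>> {"name": "jog_arm", "arguments": {
  "plan": [
    [[0,0,0],[0.02,-0.0115,0],-1],
    [[0,0,0],[0.06,-0.0346,0],-1],
    [[0,0,0],[0.11,-0.0634,0],-1],
    [[0,0,0],[0.16,-0.0922,0],-1],
    [[0,0,0],[0.21,-0.121,0],-1],
    [[0,0,0],[0.245,-0.1412,0],-1],
    [[0,0,0],[0.263,-0.1515,0],-1],
    [[0,0,0],[0.263,-0.1515,0.03],-1],
    [[0,0,0],[0.263,-0.1515,0.06],-1],
    [[0,0,0],[0.263,-0.1515,0.085],-1],
    [[0,0,0],[0.263,-0.1515,0.095],-1],
    [[0,0,0],[0.263,-0.1515,0.095],-1]
  ]
}}

```text
time: 10.9
tool_pos: [560.7, 285.5, 54.2]
tcp_rot: [-179.9, 0.1, 54.1]
ft_force: [-0.3, 0.6, -3.2]
finger_gap: 22.6
```

```bash
python3 - <<'E'
from chk import *
look("7",("wrist","scene"))
t=sense()['tool_pos']; W=np.load("pics/wrist7P.npy").reshape(-1,3); c=t[:2]+[39.9,55.1]
q=W[(np.hypot(*(W[:,:2]-c).T)<33)&(W[:,2]>t[2]+35)&(W[:,2]<t[2]+60)]
A=np.c_[q[:,:2]-c,np.ones(len(q))]; print(np.linalg.lstsq(A,q[:,2],rcond=None)[0])
b=W[(np.hypot(*(W[:,:2]-c).T)<100)&(W[:,2]<12)]; print("bench z",len(b),np.median(b[:,2]))
E
```

```text
10.9 [560.7 285.5  54.2] [-1.7994e+02  1.2000e-01  5.4110e+01] [-0.3  0.6 -3.2] [-0.16  0.11  0.01] 22.550135535473782
[-4.82597575e-03 -6.74795839e-03  1.00458515e+02]
bench z 65296 -0.31961826889859424
```

>>> {"name": "jog_arm", "arguments": {
  "plan": [
    [[0,0,0],[0,0,0.004],-1],
    [[0,0,0],[0,0,0.007],-1],
    [[0,0,0],[0,0,0.0085],-1],
    [[0,0,0],[0,0,0.0095],-1],
    [[0,0,0],[0,0,0.0095],-1]
  ]
}}

```text
time: 11.62
tool_pos: [561.3, 286.2, 45.7]
tcp_rot: [-180.0, 0.0, 54.1]
ft_force: [0.2, -0.2, -3.5]
finger_gap: 22.8
```

>>> {"name": "jog_arm", "arguments": {
  "plan": [
    [[0,0,0],[0,0,0.0006],-1],
    [[0,0,0],[0,0,0.0012],-1],
    [[0,0,0],[0,0,0.0012],-1]
  ]
}}

```text
time: 12.0
tool_pos: [561.6, 286.2, 45.1]
tcp_rot: [180.0, -0.0, 54.1]
ft_force: [-2.5, -1.1, 0.9]
finger_gap: 22.5
```

Contact with the bench (the weight has gone off the wrist). Opening gradually and then rising.

>>> {"name": "jog_arm", "arguments": {
  "plan": [
    [[0,0,0],[0,0,0],-0.4],
    [[0,0,0],[0,0,0],-0.3],
    [[0,0,0],[0,0,0],0],
    [[0,0,0],[0,0,0],0.5],
    [[0,0,0],[0,0,0],1],
    [[0,0,0],[0,0,0],1],
    [[0,0,0],[0,0,0],1]
  ],
  "force": 20
}}

```text
time: 12.88
tool_pos: [561.4, 286.2, 44.6]
tcp_rot: [180.0, 0.0, 54.1]
ft_force: [0.3, 0.1, -0.4]
finger_gap: 85.3
```

>>> {"name": "jog_arm", "arguments": {
  "plan": [
    [[0,0,0],[0,0,-0.02],1],
    [[0,0,0],[0,0,-0.06],1],
    [[0,0,0],[0,0,-0.12],1],
    [[0,0,0],[0,0,-0.18],1],
    [[0,0,0],[-0.1,0.0,-0.2],1],
    [[0,0,0],[-0.1,0.0,-0.2],1],
    [[0,0,0],[-0.1,0.0,-0.2],1],
    [[0,0,0],[-0.1,0.0,-0.2],1]
  ]
}}

```text
time: 13.88
tool_pos: [503.2, 205.4, 246.0]
tcp_rot: [179.9, -0.1, 54.1]
ft_force: [-0.6, -0.6, -2.0]
finger_gap: 85.1
```

```bash
python3 - <<'E'
from chk import *
look("8",("wrist","scene","side"))
W=np.load("pics/wrist8P.npy").reshape(-1,3)
q=W[(np.hypot(W[:,0]-600.5,W[:,1]-341)<50)&(W[:,2]>82)&(W[:,2]<100)]
print("head",cv2.minEnclosingCircle(q[:,:2].astype(np.float32)),q[:,2].mean())
A=np.c_[q[:,:2]-q[:,:2].mean(0),np.ones(len(q))]; print(np.linalg.lstsq(A,q[:,2],rcond=None)[0])
for n in("scene","side","wrist"):
    Q=np.load(f"pics/{n}8P.npy").reshape(-1,3)
    d=np.hypot(Q[:,0]-569.5,Q[:,1]-39.8)
    for nm,m in (("cap",d<12),("board",(d>24)&(d<38))):
        m=m&(Q[:,2]<50)&(Q[:,2]>20)
        if m.sum()>10: print(n,nm,m.sum(),np.median(Q[m,2]))
    m=(np.hypot(Q[:,0]-548.5,Q[:,1]-153.5)<25)&(Q[:,2]<90)&(Q[:,2]>50)
    if m.sum()>10: print(n,"stop",np.median(Q[m,2]))
E
```

```text
13.875 [503.2 205.4 246. ] [ 1.7994e+02 -1.1000e-01  5.4120e+01] [-0.6 -0.6 -2. ] [ 0.01 -0.02  0.  ] 85.13177709116196
head ((592.06787109375, 328.00872802734375), 22.910587310791016) 90.48033269159339
[ 0.16497335  0.22387971 90.48033269]
scene cap 68 36.710774064312375
scene board 403 29.177940468170505
scene stop 58.002081420446814
side cap 177 37.55620728438441
side board 1050 29.916049898812673
side stop 59.16372167473935
wrist cap 396 35.583391510966464
wrist board 2078 27.989820242318274
wrist stop 57.47503024267098
```

View pics/scene8.png

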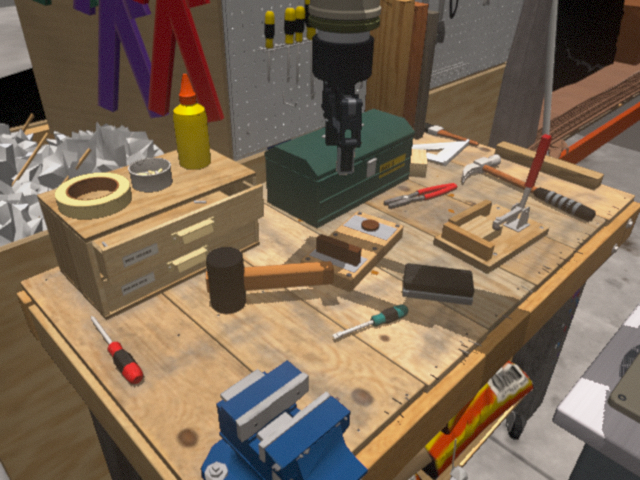

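View pics/side8.png

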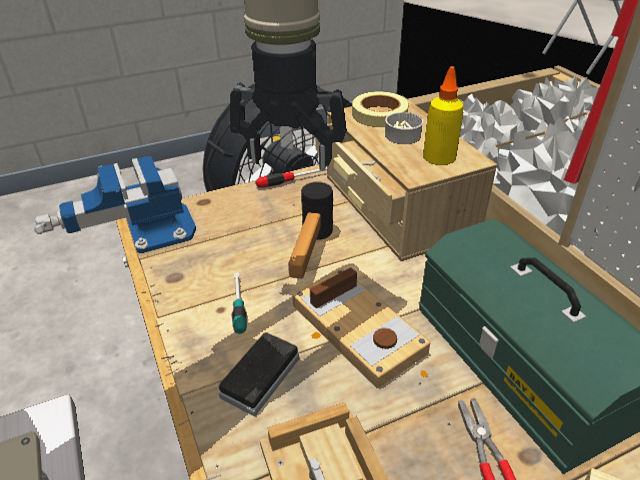

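```bash
python3 - <<'E'
from chk import *
for t in "08":
  for n in("scene","side"):
    Q=np.load(f"pics/{n}P.npy" if t=="0" else f"pics/{n}8P.npy").reshape(-1,3)
    q=Q[(np.hypot(Q[:,0]-600.5,Q[:,1]-341)<23)&(Q[:,2]>86)&(Q[:,2]<100)]
    A=np.c_[q[:,:2]-[600.5,341],np.ones(len(q))]; print(t,n,np.linalg.lstsq(A,q[:,2],rcond=None)[0].round(3))
E
```

```text
0 scene [-3.0000e-03 -0.0000e+00  9.3017e+01]
0 side [5.000e-03 1.700e-02 9.401e+01]
8 scene [ 5.0000e-03 -0.0000e+00  9.3056e+01]
8 side [7.0000e-03 3.0000e-03 9.4082e+01]
```

The head stands level at its original height, the dog is down and the stop is up. Handing in.

```bash
python3 -c "
from bench import *
print(hand_in())"
```

```text
the job is handed in; nothing more can be done
None
```

The round dog is fully down, and the job was handed in at about 14 s of the 38 s allowed. I gripped the mallet by its handle and pressed the dog down steadily with the head, rather than striking it. I then stood the mallet back where it was, on its striking face, and raised the open gripper clear.

Last checks:
- **Dog:** when the wrist force rose to 19 N with almost no more travel, I took it as bottomed out. The cap top then measured 7.5–7.6 mm above the board in all three cameras, against 8 mm expected.
- **Planing stop:** its top is at 57.5–59.2 mm, so it is still standing.
- **Mallet:** in the scene and side views the head is level and at the same height as at the start, within 0.1 mm.
- **A check that disagreed:** the last wrist-camera fit of the mallet head showed a tilt. I put that down to the head being partly out of view and points off its top getting into the fit, and relied on the scene and side views, which agree.

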